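# Release the yellow film can from the counter dispenser

## Task

The sloping dispenser has two lanes, each with a film can waiting behind a gate and a rocking lever with a red pad at its side. With the fingertips press down the red pad beside the yellow can's lane so that its gate lifts, keep it down until the yellow can has rolled all the way to the front stop and lies still, then let go so that the gate drops shut. Do not touch or pick up the cans, keep the blue can behind its gate, and leave the other things on the counter where they are.

Things in the scene. Friction and masses are not known exactly. Their poses are not given: they have to be found in the camera images.
- dispenser: grey fixed dispenser; origin on the counter below the gates, between the lanes; -x its low front (robot side), +y its left. Two open lanes, middles at y = +30, -30 mm, 57 mm wide, walls 26 mm high; white floor 45 mm up at the gates (x = 0), falling 0.12 rad to -x, front stop at x = -126 mm. Rocking levers cross at x = 0, 95 mm up: gate plate in the lane, hinge post beside it, red pad outside
- can_yellow: yellow film can with a black cap, a lying cylinder 31 mm diameter, 50 mm long, 30 g, its axis (own y) across the lane; origin at its centre. It waits behind (at +x of) the gate of either lane, centre about x = 16 mm in the dispenser's frame; at the front stop its centre is at about x = -110 mm. It rolls down in under 1 s
- can_blue: blue film can with a black cap, same size; origin at its centre. It waits behind the gate of the other lane and must stay there
- lever_left (a joint): hinge of the left rocking lever (lane at +y of the dispenser). 0 = at rest, gate shut; grows as the red pad goes down, to 0.52 rad at its stop; the can passes under the gate from about 0.38. A spring returns it: 2 N at the pad to start, 5.5 N at the stop. Hinge line along the dispenser's x, at y = +95, z = 95 mm; the gate end rises to 140 mm above the counter
- lever_right (a joint): hinge of the right rocking lever (lane at -y of the dispenser). 0 = at rest, gate shut; grows as the red pad goes down, to 0.52 rad at its stop; the can passes under the gate from about 0.38. A spring returns it: 2 N at the pad to start, 5.5 N at the stop. Hinge line along the dispenser's x, at y = -95, z = 95 mm; the gate end rises to 140 mm above the counter
- lever_left_pad (a point): middle of the top of the left lever's red press pad (44 x 44 x 10 mm), 75 mm outward of the hinge line, at (0, +170, 103) mm in the dispenser's frame at rest; fully pressed it has gone down 38 mm and 6 mm inward. Nothing stands under or above it. It turns with the lever
- lever_right_pad (a point): middle of the top of the right lever's red press pad (44 x 44 x 10 mm), 75 mm outward of the hinge line, at (0, -170, 103) mm in the dispenser's frame at rest; fully pressed it has gone down 38 mm and 6 mm inward. Nothing stands under or above it. It turns with the lever
- lens: chrome screw-mount lens standing upright near the dispenser, 60 mm diameter, 48 mm tall, origin under its centre; loose, not to be disturbed
- filter0: amber glass filter in a steel rim, lying flat, 52 mm diameter, 7 mm thick, origin under its centre; loose, not to be disturbed
- filter1: amber glass filter in a steel rim, lying flat, 52 mm diameter, 7 mm thick, origin under its centre; loose, not to be disturbed
- filter2: amber glass filter in a steel rim, lying flat, 52 mm diameter, 7 mm thick, origin under its centre; loose, not to be disturbed
- ring_wrench: brass retaining ring wrench lying flat, 120 x 14 mm, 25 mm high at its prongs, origin under its centre, long along its x; loose, not to be disturbed
- slide_viewer: grey plastic slide viewer, 100 x 85 x 58 mm, origin under its centre; loose, not to be disturbed
Not all that is in view belongs to the job. Of the things that look like the can_blue, the smallest one is meant. There is more than one size of the can_yellow; the job needs the larger.

How it is judged:
On the way, in this order (a step that is already met when the one before it is completed fails the run):
1. the lever beside the yellow can is pressed so that its gate lifts (((y of can_yellow in the frame of dispenser above 0 m and value of joint lever_left above 0.28 rad) or (y of can_yellow in the frame of dispenser below 0 m and value of joint lever_right above 0.28 rad))), for 0.04 s.
2. the yellow can has rolled to the front stop while the lever is still held down (x of can_yellow in the frame of dispenser below -0.1 m and ((y of can_yellow in the frame of dispenser above 0 m and value of joint lever_left above 0.22 rad) or (y of can_yellow in the frame of dispenser below 0 m and value of joint lever_right above 0.22 rad))), for 0.2 s.
At the end, for the whole second after the job is handed in: the yellow can lies still in its lane within about 10 mm of the front stop, both levers are back at rest (under 0.04 rad) with the gates shut, and the blue can is still behind its gate (x of can_yellow in the frame of dispenser between -0.12 and -0.1 m and z of can_yellow in the frame of dispenser below 0.06 m and linear speed of can_yellow below 0.02 m/s and value of joint each of lever_left, lever_right below 0.04 rad and x of can_blue in the frame of dispenser above 0.005 m and z of can_blue in the frame of dispenser below 0.075 m); the robot touches nothing.
It fails at once if a can was touched by the robot (contact force between any of the fingers, the arm and can_yellow above 0.3 N or contact force between any of the fingers, the arm and can_blue above 0.3 N).
It fails at once if a can was lifted out of its lane (z of any of can_yellow, can_blue in the frame of dispenser above 0.085 m).
It fails at once if the blue can got past its gate (x of can_blue in the frame of dispenser below 0 m).
It fails at once if another thing on the counter was disturbed (distance of any of lens, filter0, filter1, filter2, ring_wrench, slide_viewer from where it was at the start of the episode above 0.015 m).
It also fails if it takes over 32 s, if anything falls off the work surface, if the arm or the gripper's body presses on something with over 40 N, if the wrist force passes 120 N, or if a joint passes its speed limit or range.

## Robot

A 7-joint arm with a two-finger parallel gripper is mounted at the origin on the work surface. World frame = base frame: x ahead of the robot, y to its left, z up, the work surface at z = 0. Lengths are in m, angles in rad, forces in N, time in s.
With the tool pointing down it reaches from about 0.4 to 0.85 m from the base axis. Payload 4.4 kg.
Tool frame: the origin (TCP) lies at the very end of the fingers, on their centre line; the grasp point (between the pads) lies 19 mm behind it; z points along the fingers, y is the line along which they close (so a half turn about z gives the same grasp; the last joint's range is limited). The gripper opens to 94 mm and grips with 3 to 60 N. Pads are 16 mm wide; open, the fingers measure 119 mm over their backs; the gripper's body (75 mm by 177 mm) begins 78 mm behind the grasp point.
Start: joints at [-1.348, 0.628, 0.038, 1.517, -0.027, 0.996, -0.02], TCP at [0.185, 0.623, 0.205] pointing down, gripper open.
Joint ranges: [-3.06, 3.06], [-0.37, 2.12], [-1.25, 1.32], [0.18, 2.47], [-1.1, 4.24], [0.23, 1.98], [-2.94, 2.94]. Speed limits (rad/s): [2.57, 2.57, 3.14, 3.14, 3.14, 3.14, 3.14].

## Interface

Orientations are given as a unit quaternion [w, x, y, z].
In Python, from plant import observe, get_image, close_job gives the robot as it stands.
- The arm moves only by the shell command python3 -m inch 'ROWS'. ROWS is JSON, a list of rows, each an object with "translation": the shift along the tool's x, y, z in m, a list of three; "twist": the turn about the tool's z in rad; "grip": the closure, from -1 (fully open) to 1 (shut). A call has exactly 5 rows; each row is the pose to reach, as a shift and turn from the pose commanded when the call began, along the tool's axes at that moment; what a row does not reach only later rows make up. A row lasts 1/10 s, in which the tool goes at most 50 mm and 8.59 degrees, less where a joint would pass 70% of its speed; a pose out of reach is approached as far as the arm can. A call with a gripper value outside its range is refused whole. The fingers move at their own pace and stop on an object; the grip force is fixed at half the most. Time passes only in rows, so rows that repeat a pose let the fingers close, or fill a call up. It gives the time, the measured TCP pose, the force, the opening and the grip force at its end, in the units of the state.
- observe(): the state, without advancing time (a new reading comes with each control period).
- get_image(name): name is "scene" or "side" or "wrist"; returns a dict with "img" (420x560x3 uint8, red, green, blue), "intrinsics" (3x3 intrinsics, pixels), "dist" ([k1, k2, p1, p2, k3] as OpenCV has them; the pictures are not rectified), "T" (4x4, takes a point from camera to world coordinates). Camera axes: x right, y up, looking along -z (the intrinsics and any distortion apply to the point x, -y, -z); pixel columns grow to the right and rows downward; lengths in m; the calibration is good to about 2 mm. A picture is of the moment at which its call begins. There is no depth.
- close_job(): hands the job in; it is judged then, once.
The state is a dict: "t": time; "joints": joint angles; "joint_vel": joint speeds; "effort": joint torques, N m; "ee_pos": TCP position; "eef_rot": TCP orientation; "force": force on the tool from outside, world axes, zero at the start; "torque": the same for the moment, N m; "width": finger opening in m; "gripper_force": force on a finger pad.
Only numpy, scipy, OpenCV 4.12 (cv2) and the standard library are available. Lean on these libraries where they do the work, as an engineer would, in place of code of your own. Each camera call takes 0.05 s, during which the arm holds its last target. There are 200 camera calls.

## Working session

There is one attempt and no reset: what is moved stays moved. The work goes in short steps, Python scripts to look and compute and a shell command to move; the robot and the scene stay as the last step left them, time stands still between calls to the robot, and variables do not carry over. Pictures are saved under pics/ and viewed, at most 10 in all, crops included, and the job is handed in when it is done.

```bash
mkdir -p pics; python3 - <<'E'
from plant import observe,get_image
import cv2,numpy as np,pickle
o=observe();print(o['t'],o['ee_pos'],o['eef_rot'],o['width'])
d={n:get_image(n) for n in("scene","side")}
pickle.dump(d,open('d.pkl','wb'))
for n in d:
    cv2.imwrite(f'pics/{n}0.png',d[n]['img'][:,:,::-1]);print(n,d[n]['T'].round(3).tolist(),d[n]['intrinsics'].tolist(),d[n]['dist'])
E
```

```text
0.0 [0.18490311 0.622469   0.20458565] [-1.12934971e-04  1.43883632e-01  9.89594188e-01 -9.11132192e-04] 0.09412245037322174
scene [[-0.175, -0.708, 0.685, 1.24], [0.985, -0.126, 0.122, 0.171], [0.0, 0.695, 0.719, 0.769], [0.0, 0.0, 0.0, 1.0]] [[398.1713292479624, 0.0, 282.1530538998586], [0.0, 398.1713292479624, 210.42276662291226], [0.0, 0.0, 1.0]] [-0.10026095  0.          0.          0.          0.        ]
side [[0.74, 0.446, -0.504, 0.096], [-0.673, 0.48, -0.563, -0.459], [-0.01, 0.756, 0.655, 0.716], [0.0, 0.0, 0.0, 1.0]] [[428.059728137475, 0.0, 279.0008745605732], [0.0, 428.059728137475, 212.9647523877258], [0.0, 0.0, 1.0]] [-0.06383993  0.          0.          0.          0.        ]
```

View pics/scene0.png

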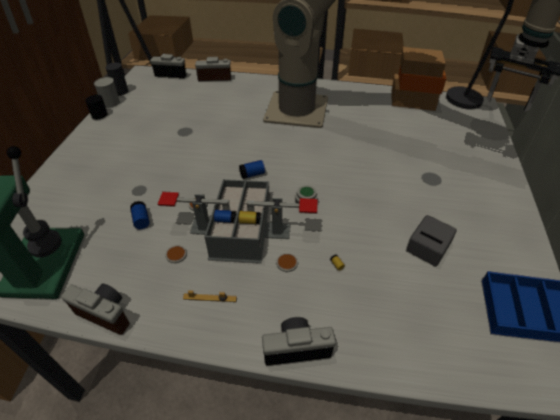

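View pics/side0.png

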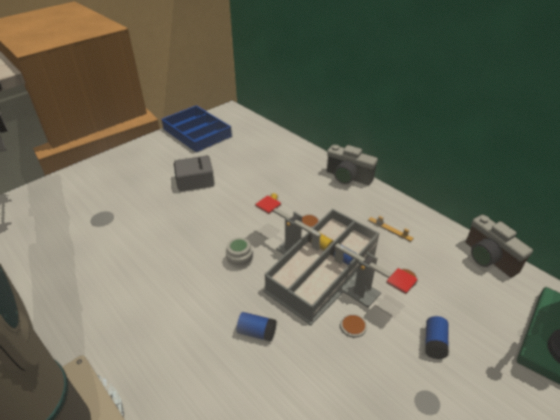

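The scene camera faces the robot, so image right is +y.

- **Yellow:** the dispenser can is at scene (249,217). A smaller one lies loose at (338,262). The larger one, in the +y lane, is meant.
- **Blue:** the lane can at (224,216) is smaller than the loose ones at (252,169) and (140,214).
- **Pad to press:** this should be the left one, at scene (308,206) and side (268,204).

I'll measure both pads and check with one crop.

```bash
cat > h.py <<'E'
import cv2,numpy as np
def ray(c,uv):
    u=cv2.undistortPoints(np.array([[uv]],float),c['intrinsics'],c['dist'])[0,0]
    T=np.array(c['T']);return T[:3,3],T[:3,:3]@np.array([u[0],-u[1],-1])
def tri(a,p,b,q):
    (o1,d1),(o2,d2)=ray(a,p),ray(b,q)
    s=np.linalg.lstsq(np.c_[d1,-d2],o2-o1,rcond=None)[0]
    A,B=o1+s[0]*d1,o2+s[1]*d2
    return (A+B)/2,np.linalg.norm(A-B)
def plane(c,p,z):
    o,d=ray(c,p);return o+d*(z-o[2])/d[2]
def red(c):
    i=c['img'].astype(int);m=((i[:,:,0]>120)&(i[:,:,1]<60)&(i[:,:,2]<70)).astype(np.uint8)
    n,l,s,k=cv2.connectedComponentsWithStats(m)
    return [(k[j].round(1),s[j,4]) for j in range(1,n) if s[j,4]>40]
E
python3 - <<'E'
import pickle,cv2,numpy as np
from h import *
d=pickle.load(open('d.pkl','rb'));a,b=d['scene'],d['side']
ra,rb=red(a),red(b);print(ra,rb)
for p,_ in ra:
    for q,_ in rb:
        P,e=tri(a,p,b,q); print(p,q,P.round(4),round(e,4),plane(a,p,.103).round(3),plane(b,q,.103).round(3))
c1=cv2.resize(a['img'][150:280,140:360],None,fx=3.5,fy=3.5,interpolation=2)
cv2.imwrite('pics/crop.png',c1[:,:,::-1])
E
```

```text
[(array([167.2, 197.5]), np.int32(146)), (array([308. , 204.5]), np.int32(150))] []
```

View pics/crop.png

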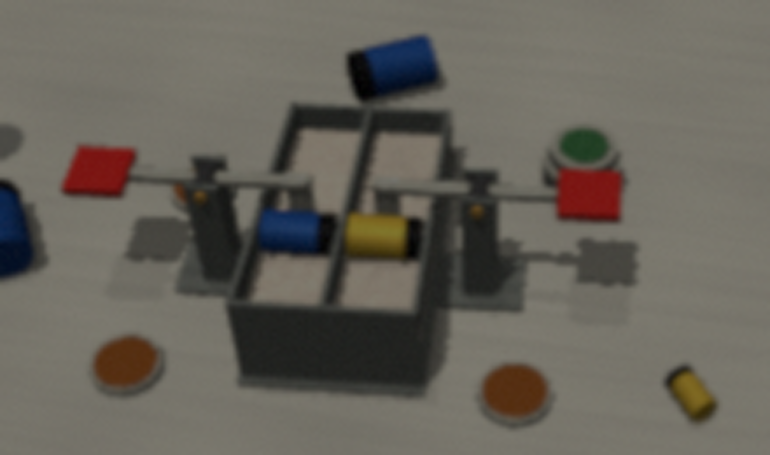

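The crop confirms it: the large yellow can is in the right-hand (+y) lane and the small blue one is in the other. The left pad is at crop (590,195), with the lens (583,150) just to its robot side and lower. Next I'll triangulate the pad.

```bash
python3 - <<'E'
import pickle,cv2,numpy as np
from h import *
from scipy.spatial.transform import Rotation as R
from plant import observe
d=pickle.load(open('d.pkl','rb'));a,b=d['scene'],d['side']
def red2(c):
    h=cv2.cvtColor(c['img'],cv2.COLOR_RGB2HSV)
    m=(((h[...,0]<5)|(h[...,0]>174))&(h[...,1]>170)&(h[...,2]>90)).astype(np.uint8)
    n,l,s,k=cv2.connectedComponentsWithStats(m)
    return [(k[j].round(1),s[j,4]) for j in range(1,n) if s[j,4]>60]
ra,rb=red2(a),red2(b);print(ra,rb)
o=observe();M=R.from_quat(np.roll(o['eef_rot'],-1));print(M.as_matrix().round(3))
for p,_ in ra:
    for q,_ in rb:
        P,e=tri(a,p,b,q)
        if e<.02: print(p,q,P.round(4),round(e,4),plane(a,p,.101).round(3),plane(b,q,.101).round(3),M.inv().apply(P-o['ee_pos']).round(3))
print('lens',plane(a,[306,193],.048),'yellow',plane(a,[248,217],.07))
E
```

```text
[(array([168. , 198.2]), np.int32(186)), (array([308. , 204.8]), np.int32(213))] [(array([268.1, 203.5]), np.int32(161)), (array([404.2, 279.6]), np.int32(275))]
[[-0.959  0.285 -0.   ]
 [ 0.285  0.959 -0.002]
 [-0.    -0.002 -1.   ]]
[168.  198.2] [404.2 279.6] [ 0.6116 -0.2259  0.0993] 0.0075 [ 0.612 -0.221  0.101] [ 0.612 -0.23   0.101] [-0.651 -0.692  0.107]
[308.  204.8] [268.1 203.5] [0.5742 0.114  0.099 ] 0.0034 [0.575 0.115 0.101] [0.573 0.11  0.101] [-0.518 -0.376  0.106]
lens [0.47934039 0.1001263  0.048     ] yellow [ 0.61025446 -0.02380093  0.07      ]
```

Pad spacing comes out at 342 mm (340 expected) and height at 99 mm, so the measurements agree. The left pad is at (0.574, 0.114), i.e. a tool shift of about (-0.518, -0.376). I'll close the fingers and go there.

```bash
python3 -m inch '[{"translation":[-0.035,-0.025,0],"twist":0,"grip":1},{"translation":[-0.07,-0.05,0],"twist":0,"grip":1},{"translation":[-0.105,-0.075,0],"twist":0,"grip":1},{"translation":[-0.14,-0.1,0],"twist":0,"grip":1},{"translation":[-0.175,-0.127,0],"twist":0,"grip":1}]' && python3 -m inch '[{"translation":[-0.035,-0.025,0],"twist":0,"grip":1},{"translation":[-0.07,-0.05,0],"twist":0,"grip":1},{"translation":[-0.105,-0.075,0],"twist":0,"grip":1},{"translation":[-0.14,-0.1,0],"twist":0,"grip":1},{"translation":[-0.175,-0.127,0],"twist":0,"grip":1}]' && python3 -m inch '[{"translation":[-0.04,-0.03,0],"twist":0,"grip":1},{"translation":[-0.08,-0.06,0],"twist":0,"grip":1},{"translation":[-0.12,-0.09,0],"twist":0,"grip":1},{"translation":[-0.168,-0.122,0],"twist":0,"grip":1},{"translation":[-0.168,-0.122,0],"twist":0,"grip":1}]'; python3 - <<'E'
from plant import observe,get_image
import cv2,numpy as np
from h import *
from scipy.spatial.transform import Rotation as R
w,s=get_image('wrist'),get_image('side')
o=observe();M=R.from_quat(np.roll(o['eef_rot'],-1));print(o['t'],o['ee_pos'],o['width'],M.as_matrix().round(3))
h=cv2.cvtColor(w['img'],cv2.COLOR_RGB2HSV)
m=(((h[...,0]<5)|(h[...,0]>174))&(h[...,1]>170)&(h[...,2]>60)).astype(np.uint8)
n,l,st,k=cv2.connectedComponentsWithStats(m)
for j in range(1,n):
    if st[j,4]>200: P=plane(w,k[j],.103);print(k[j],st[j],P,M.inv().apply(P-o['ee_pos']))
cv2.imwrite('pics/w1.png',np.hstack([cv2.resize(x['img'],(400,300)) for x in(w,s)])[:,:,::-1])
E
```

```text
t: 0.6
ee_pos: [0.3174, 0.45, 0.2052]
eef_rot: [-0.0, 0.144, 0.99, -0.0]
force: [-0.1, 0.1, 1.8]
width: 0.0574
gripper_force: 0.0
t: 1.1
ee_pos: [0.4489, 0.2786, 0.2053]
eef_rot: [-0.0, 0.144, 0.99, -0.0]
force: [0.9, 0.1, -0.3]
width: 0.0177
gripper_force: 0.0
t: 1.6
ee_pos: [0.578, 0.1073, 0.2052]
eef_rot: [0.001, 0.149, 0.989, -0.002]
force: [-0.2, 0.8, -0.8]
width: 0.0005
gripper_force: 0.0
1.7 [0.57509395 0.11287196 0.2048494 ] 0.00044156286319762514 [[-0.957  0.289 -0.001]
 [ 0.289  0.957 -0.001]
 [ 0.    -0.001 -1.   ]]
[286.17937385 196.99152855] [ 253  165   67   65 2715] [0.57176531 0.11241153 0.103     ] [ 0.00300736 -0.00130183  0.10185211]
```

View pics/w1.png

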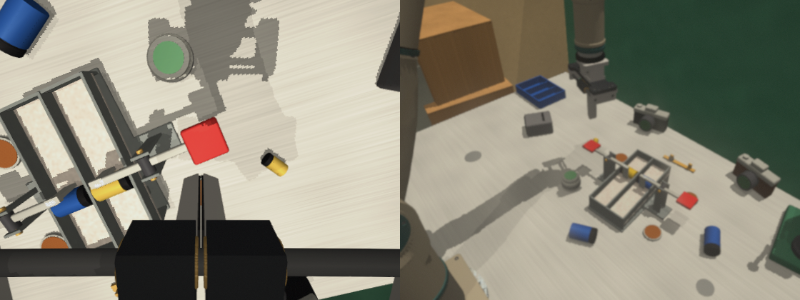

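The wrist view shows the red pad at (205,140) in the left panel, and back-projection puts it within 3 mm of the TCP's x,y. I'll go down to z of about 0.075, a bit outward.

```bash
python3 -m inch '[{"translation":[0.002,0.004,0.03],"twist":0,"grip":1},{"translation":[0.002,0.004,0.06],"twist":0,"grip":1},{"translation":[0.002,0.004,0.08],"twist":0,"grip":1},{"translation":[0.002,0.004,0.09],"twist":0,"grip":1},{"translation":[0.002,0.004,0.097],"twist":0,"grip":1}]' && python3 -m inch '[{"translation":[0,0,0.01],"twist":0,"grip":1},{"translation":[0,0,0.02],"twist":0,"grip":1},{"translation":[0,0,0.028],"twist":0,"grip":1},{"translation":[0,0,0.033],"twist":0,"grip":1},{"translation":[0,0,0.033],"twist":0,"grip":1}]'; python3 - <<'E'
from plant import observe,get_image
import cv2,numpy as np
s,c=get_image('side'),get_image('scene')
o=observe();print(o['t'],o['ee_pos'],o['force'])
cv2.imwrite('pics/p1.png',np.hstack([cv2.resize(x,(400,300),interpolation=2) for x in(s['img'][180:330,240:440],c['img'][150:285,160:340])])[:,:,::-1])
E
```

```text
t: 2.2
ee_pos: [0.5727, 0.1213, 0.1078]
eef_rot: [-0.001, 0.143, 0.99, 0.0]
force: [-0.1, 0.6, -0.4]
width: 0.0005
gripper_force: 0.0
t: 2.7
ee_pos: [0.5743, 0.1189, 0.0752]
eef_rot: [0.0, 0.144, 0.99, -0.0]
force: [0.5, -0.8, 3.5]
width: 0.0006
gripper_force: 1.2
2.8 [0.5742102  0.11914827 0.0756341 ] [ 0.27509973 -1.0131543   1.34779738]
```

View pics/p1.png

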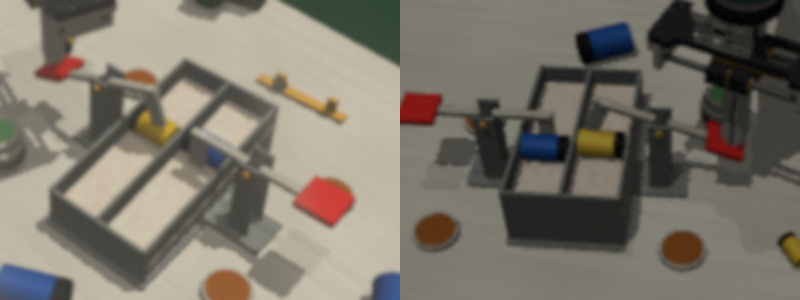

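The left lever is pressed and its gate has partly lifted, but the yellow can (155,125 in the left panel) is still behind it. I'll press 7 mm deeper and hold.

```bash
python3 -m inch '[{"translation":[0,0,0.003],"twist":0,"grip":1},{"translation":[0,0,0.007],"twist":0,"grip":1},{"translation":[0,0,0.007],"twist":0,"grip":1},{"translation":[0,0,0.007],"twist":0,"grip":1},{"translation":[0,0,0.007],"twist":0,"grip":1}]' && python3 -m inch '[{"translation":[0,0,0],"twist":0,"grip":1},{"translation":[0,0,0],"twist":0,"grip":1},{"translation":[0,0,0],"twist":0,"grip":1},{"translation":[0,0,0],"twist":0,"grip":1},{"translation":[0,0,0],"twist":0,"grip":1}]' && python3 -m inch '[{"translation":[0,0,0],"twist":0,"grip":1},{"translation":[0,0,0],"twist":0,"grip":1},{"translation":[0,0,0],"twist":0,"grip":1},{"translation":[0,0,0],"twist":0,"grip":1},{"translation":[0,0,0],"twist":0,"grip":1}]'; python3 - <<'E'
from plant import observe,get_image
import cv2,numpy as np
s,c=get_image('side'),get_image('scene')
o=observe();print(o['t'],o['ee_pos'],o['force'])
cv2.imwrite('pics/p2.png',np.hstack([cv2.resize(x,(400,300),interpolation=2) for x in(s['img'][180:330,240:440],c['img'][150:285,160:340])])[:,:,::-1])
E
```

```text
t: 3.3
ee_pos: [0.5741, 0.1196, 0.0687]
eef_rot: [0.0, 0.144, 0.99, 0.0]
force: [0.3, -0.4, 4.8]
width: 0.0006
gripper_force: 2.0
t: 3.8
ee_pos: [0.5741, 0.1196, 0.0685]
eef_rot: [0.0, 0.144, 0.99, 0.0]
force: [2.3, 0.1, 4.7]
width: 0.0007
gripper_force: 2.0
t: 4.3
ee_pos: [0.5739, 0.1197, 0.0685]
eef_rot: [0.0, 0.144, 0.99, 0.0]
force: [1.6, 0.3, 4.0]
width: 0.0009
gripper_force: 2.0
4.4 [0.57389925 0.11967299 0.06848211] [ 1.19438716 -1.04855493  4.99990684]
```

View pics/p2.png

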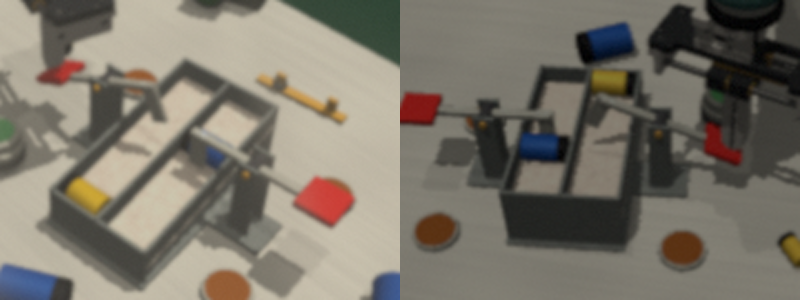

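The yellow can has rolled to the front stop (85,195 left panel, 610,82 right panel), and the blue one is still behind its gate. I'll hold a moment longer, then lift off.

```bash
python3 -m inch '[{"translation":[0,0,0],"twist":0,"grip":1},{"translation":[0,0,0],"twist":0,"grip":1},{"translation":[0,0,0],"twist":0,"grip":1},{"translation":[0,0,0],"twist":0,"grip":1},{"translation":[0,0,0],"twist":0,"grip":1}]' && python3 -m inch '[{"translation":[0,0,-0.01],"twist":0,"grip":1},{"translation":[0,0,-0.02],"twist":0,"grip":1},{"translation":[0,0,-0.03],"twist":0,"grip":1},{"translation":[0,0,-0.045],"twist":0,"grip":1},{"translation":[0,0,-0.07],"twist":0,"grip":1}]' && python3 -m inch '[{"translation":[0,0,-0.03],"twist":0,"grip":1},{"translation":[0,0,-0.06],"twist":0,"grip":1},{"translation":[0,0,-0.06],"twist":0,"grip":1},{"translation":[0,0,-0.06],"twist":0,"grip":1},{"translation":[0,0,-0.06],"twist":0,"grip":1}]'; python3 - <<'E'
from plant import observe,get_image
import cv2,numpy as np
s,c=get_image('side'),get_image('scene')
o=observe();print(o['t'],o['ee_pos'],o['force'])
cv2.imwrite('pics/p3.png',np.hstack([cv2.resize(x,(400,300),interpolation=2) for x in(s['img'][180:330,240:440],c['img'][150:285,160:340])])[:,:,::-1])
E
```

```text
t: 4.9
ee_pos: [0.5739, 0.1196, 0.0685]
eef_rot: [0.0, 0.144, 0.99, 0.0]
force: [1.5, 0.2, 4.5]
width: 0.0005
gripper_force: 2.0
t: 5.4
ee_pos: [0.5715, 0.1181, 0.138]
eef_rot: [-0.002, 0.144, 0.99, -0.001]
force: [-0.5, 0.3, -0.7]
width: 0.0005
gripper_force: 0.0
t: 5.9
ee_pos: [0.5724, 0.1188, 0.1974]
eef_rot: [-0.001, 0.144, 0.99, -0.001]
force: [0.6, 0.3, -0.1]
width: -0.0
gripper_force: 0.0
6.0 [0.57260348 0.11905213 0.1971146 ] [-0.2577983   0.61450031  0.28204268]
```

View pics/p3.png

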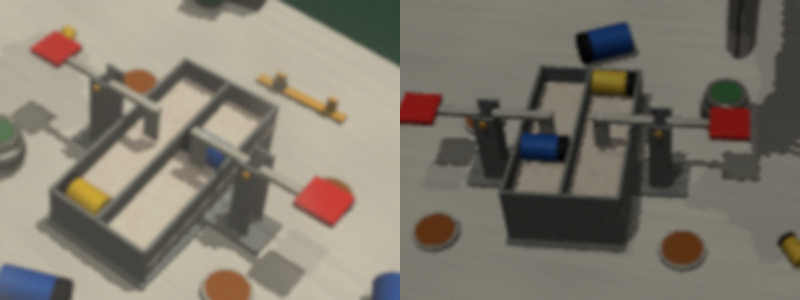

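Both levers are level with the gates shut. The yellow can lies at the front stop, the blue one is behind its gate, and the gripper is clear.

```bash
python3 -c "from plant import close_job;print(close_job())"
```

```text
the job is handed in; nothing more can be done
None
```

The job is handed in: the yellow can rolled to the front stop with the left pad held down, and after release the last pictures showed both gates shut and the blue can still behind its gate; no verdict was returned.

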